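Test a second-hand toaster's carriage with a dummy slice

ROBOT

A 7-joint arm with a two-finger parallel gripper is mounted at the origin on the work surface. World frame = base frame: x ahead of the robot, y to its left, z up, the work surface at z = 0. Lengths are in m, angles in rad, forces in N, time in s.
With the tool pointing down it reaches from about 0.425 to 0.875 m from the base axis. Payload 4.7 kg.
Tool frame: the origin (TCP) lies at the very end of the fingers, on their centre line; the grasp point (between the pads) lies 19 mm behind it; z points along the fingers, y is the line along which they close (so a half turn about z gives the same grasp; the last joint's range is limited). The gripper opens to 87 mm and grips with 3 to 60 N. Pads are 19 mm wide; open, the fingers measure 117 mm over their backs; the gripper's body (75 mm by 190 mm) begins 51 mm behind the grasp point.
Start: joints at [-1.302, 0.321, -0.07, 1.45, 0.023, 1.371, -0.057], TCP at [0.164, 0.629, 0.199] pointing down, gripper open.
Joint ranges: [-2.86, 2.86], [-0.3, 2.09], [-1.38, 1.24], [0.06, 2.45], [-1.56, 4.7], [0.09, 2.05], [-2.69, 2.69]. Speed limits (rad/s): [2.57, 2.57, 3.14, 3.14, 3.14, 3.14, 3.14].

INTERFACE

Orientations are given as a rotation vector (axis times angle).
In Python, from bench import ctrl, vision gives the robot as it stands.
- The arm moves only by the tool jog_arm, never from a script. Its argument "increments" is a list of rows, each an object of numbers: "tx", "ty", "tz": the shift along the tool's x, y, z in mm; "wx", "wy", "wz": the turn, a rotation vector about the tool's x, y, z in rad; "gripper": the opening, from 0 (shut) to 1 (fully open). In form: [{"tx": .., "ty": .., "tz": .., "wx": .., "wy": .., "wz": .., "gripper": ..}, ...]. A call has exactly 5 rows; each row is the pose to reach, as a shift and turn from the pose commanded when the call began, along the tool's axes at that moment; what a row does not reach only later rows make up. A row lasts 1/12 s, in which the tool goes at most 41.7 mm and 7.16 degrees, less where a joint would pass 70% of its speed; a pose out of reach is approached as far as the arm can. A call with a gripper value outside its range is refused whole. The fingers move at their own pace and stop on an object; "grip_force" is the grip in N (left out, the last holds). Time passes only in rows, so rows that repeat a pose let the fingers close, or fill a call up. It gives the time, the measured TCP pose, the force, the opening and the grip force at its end, in the units of the state.
- ctrl.get_state(): the state, without advancing time (a new reading comes with each control period).
- vision.get_image(name): name is "scene" or "top"; returns a dict with "color" (384x512x3 uint8, blue, green, red), "fx", "fy", "cx", "cy" (pixels), "extrinsics" (4x4, takes a point from world to camera coordinates). Camera axes: x right, y down, z forward; pixel columns grow to the right and rows downward; lengths in m; the calibration is good to about 2 mm. A picture is of the moment at which its call begins. There is no depth.
- ctrl.close_job(): hands the job in; it is judged then, once.
Trained networks look in the newest picture that a camera, given by its name, has taken for a name from the list of things; names that differ only in an ending like _2 or _b are one class to them, and where a whole thing is asked for, a point or a joint stands for the part that bears it (a point fixed in the world has none). Each returns a list of dicts, best first, with "conf" (0 to 1); they miss things now and then, are a little off and sometimes report something else, mostly with a low value. They report only what shows in the picture. A call takes as long as a camera call.
- vision.spot_in(camera, thing): "bbox" ([left, top, right, bottom] in pixels, round what is visible of it).
The state is a dict: "time": time; "joint_positions": joint angles; "qd": joint speeds; "joint_torque": joint torques, N m; "position": TCP position; "tool_rot": TCP orientation; "ft_force": force on the tool from outside, world axes, zero at the start; "torque": the same for the moment, N m; "grip_width": opening from 0.0 (shut) to 1.0 (fully open); "grip_force": force on a finger pad.
Only numpy, scipy, OpenCV 4.12 (cv2) and the standard library are available. Lean on these libraries where they do the work, as an engineer would, in place of code of your own. Each camera call takes 0.05 s, during which the arm holds its last target. There are 200 camera calls.

TASK

Lift the orange test slice off the freely spinning turntable, lower it (do not drop it) upright into either slot of the toaster, and let go of it. Then, from above, press the toaster's black lever down past its first two clicks to the third click, level with the red marks, and keep it held there: the toaster is unplugged, so the lever springs back if let go, and your program must finish while still pressing it. Leave everything else on the table where it stands.

Things in the scene. Friction and masses are not known exactly. Their poses are not given: they have to be found in the camera images.
- slice: Orange rigid test slice, an upright slab 100 mm wide (its x), 15 mm thick (its y), 115 mm tall (its z); about 220 g, black disc on both faces. Origin at the centre of its underside. At the start it stands upright in a groove on the turntable.
- slice_top (a point): Centre of the slice's top edge, 115 mm above its underside. Grip here from above, closing across the 15 mm thickness.
- turntable: White disc 240 mm across, top 35 mm above the table, turning freely about its vertical centre axis. Origin on the axis at table height. The groove for the slice runs along its x, centred 40 mm from the axis along its y; its two grey lips are 10 mm thick, 17 mm apart and rise to 60 mm above the table. A ramekin stands on the other side.
- ramekin: White ceramic bowl, 64 mm across, 40 mm tall, a bystander riding on the turntable 65 mm from its axis, across from the slice. It may turn with the disc but must stay upright on it. Origin under its centre.
- toaster: Fixed steel two-slot toaster, 270 mm long (its x), 190 mm wide (y), 180 mm tall. Origin on the table under its centre; x runs along the slots. The lever is on the -x end, which looks towards the robot. Below it two 28 mm round knobs stick out 14 mm from that end, 60 mm above the table.
- slot_left (a point): Centre of the mouth of the +y slot, in the toaster's top face (180 mm up). The slot is 140 mm long (toaster x), 30 mm wide. With the lever up its bread rest lies 65 mm below the mouth (115 mm above the table), so the slice standing on it shows 50 mm above the toaster; the rest sinks with the lever (slice 6 mm proud at the third click). It may lean.
- slot_right (a point): Centre of the mouth of the -y slot; same sizes as the other slot. The two slot centres are 70 mm apart.
- lever_top (a point): Centre of the top face of the lever's black paddle, the place to press; moves with the lever. With the lever up it is 176 mm above the table, 29 mm out from the toaster's end face. The paddle is 46 mm wide (toaster y), 14 mm thick and sticks out 48 mm; a white line on its front edge is at mid thickness.
- lever (a joint): Lever travel in m: 0 = up, grows downwards, hard stop at 0.048. Clicks at 0.0145, 0.0295, 0.0445; marks on the toaster's end face (black, black, red) are level with the paddle's mid thickness there. A spring returns it from every click. Pressing takes 6 to 14 N, most just after each click, least just before one; about 9 N holds it at the third; 2 to 3 N less with the slice in.
- bottle_a: White squeeze bottle with a red cap, 52 mm across, 150 mm tall, standing; bystander.
- bottle_b: White squeeze bottle with a yellow cap, 52 mm across, 150 mm tall, standing; bystander.
- steel_cup: Steel cup, 80 mm across, 70 mm tall; bystander.
- jar: Glass jar with a steel cap, 70 mm across, 80 mm tall, standing; bystander.
- spatula: Spatula lying on the table, 240 mm long; bystander.
- brush: Brush lying on the table, 200 mm long; bystander.

How it is judged:
By the outcome, as a careful person would: the job done as asked, in the order asked, and still so for the second after the job is handed in, while the arm keeps its last pose, push and grip.
It also fails if it takes over 56 s, if anything falls off the work surface, if the arm or the gripper's body presses on something with over 40 N, if the wrist force passes 120 N, or if a joint passes its speed limit or range.

## Working session

There is one attempt and no reset: what is moved stays moved. The work goes in short steps, Python scripts to look and compute and a tool call to move; the robot and the scene stay as the last step left them, time stands still between calls to the robot, and variables do not carry over. Pictures are saved under pics/ and viewed, at most 10 in all, crops included, and the job is handed in when it is done.

Besides the shell and the picture viewer there is one more tool, called after ">>>" by a JSON object that holds its "api" and its "payload", one argument or row to a line. jog_arm: Moves the arm, as the interface text tells. Its arguments: {"type":"object","properties":{"increments":{"type":"array"},"grip_force":{"type":"number"}},"required":["increments"]}

```bash
mkdir -p pics; cat > h.py <<'E'
import numpy as np, cv2
from bench import ctrl, vision
from scipy.spatial.transform import Rotation as R
def ray(im,u,v):
    E=im["extrinsics"];Rm=E[:3,:3];c=-Rm.T@E[:3,3]
    d=Rm.T@np.array([(u-im["cx"])/im["fx"],(v-im["cy"])/im["fy"],1]);return c,d
def at_z(im,u,v,z):
    c,d=ray(im,u,v);return c+d*(z-c[2])/d[2]
def proj(im,p):
    E=im["extrinsics"];q=E[:3,:3]@np.asarray(p)+E[:3,3];return np.array([im["fx"]*q[0]/q[2]+im["cx"],im["fy"]*q[1]/q[2]+im["cy"]])
E
python3 - <<'E'
from h import *
for n in("scene","top"):
    im=vision.get_image(n);cv2.imwrite(f"pics/{n}0.png",cv2.resize(im["color"],(768,576)))
    E=im["extrinsics"];print(n,im["fx"],im["cx"],im["cy"],(-E[:3,:3].T@E[:3,3]).round(3),E[:3,:3].round(2).tolist())
    for t in("slice","turntable","ramekin","toaster","lever_top","slot_left","bottle_a","steel_cup","jar"):
        print(t,[(np.round(d["bbox"]).tolist(),round(d["conf"],2)) for d in vision.spot_in(n,t)[:2]])
s=ctrl.get_state();print(s["time"],s["position"],s["tool_rot"],s["ft_force"],s["grip_width"])
E
```

```text
scene 426.65620375584774 250.14694429047546 198.3872010916987 [ 1.293 -0.306  1.236] [[0.37, 0.93, 0.02], [0.75, -0.29, -0.6], [-0.55, 0.23, -0.8]]
slice [([203.0, 216.0, 224.0, 255.0], 0.92), ([270.0, 152.0, 347.0, 259.0], 0.19)]
turntable [([165.0, 222.0, 243.0, 290.0], 0.67), ([293.0, 150.0, 324.0, 213.0], 0.33)]
ramekin [([175.0, 248.0, 198.0, 265.0], 0.82), ([273.0, 152.0, 346.0, 260.0], 0.31)]
toaster [([272.0, 153.0, 346.0, 259.0], 0.68), ([178.0, 244.0, 193.0, 264.0], 0.25)]
lever_top [([293.0, 149.0, 324.0, 214.0], 0.63)]
slot_left [([271.0, 151.0, 348.0, 261.0], 0.91)]
bottle_a [([263.0, 260.0, 286.0, 293.0], 0.83), ([309.0, 125.0, 323.0, 161.0], 0.58)]
steel_cup [([107.0, 191.0, 131.0, 225.0], 0.88), ([273.0, 151.0, 347.0, 260.0], 0.28)]
jar [([223.0, 176.0, 245.0, 208.0], 0.76)]
top 388.36946603734447 251.79649465477016 182.3994072021817 [0.463 0.007 1.322] [[0.03, -1.0, -0.0], [-1.0, -0.03, -0.06], [0.06, 0.0, -1.0]]
slice [([294.0, 143.0, 307.0, 179.0], 0.54)]
turntable [([269.0, 126.0, 340.0, 198.0], 0.62)]
ramekin [([321.0, 151.0, 340.0, 168.0], 0.76), ([249.0, 99.0, 264.0, 120.0], 0.59)]
toaster [([153.0, 105.0, 239.0, 213.0], 0.71)]
lever_top [([170.0, 132.0, 218.0, 216.0], 0.96)]
slot_left [([151.0, 102.0, 240.0, 214.0], 0.81)]
bottle_a [([247.0, 97.0, 266.0, 123.0], 0.8), ([133.0, 232.0, 157.0, 252.0], 0.67)]
steel_cup [([359.0, 230.0, 386.0, 255.0], 0.69), ([249.0, 97.0, 266.0, 120.0], 0.56)]
jar [([245.0, 210.0, 263.0, 229.0], 0.7)]
1.0 [0.16386686 0.6290546  0.19922344] [3.99153557e-01 3.11608980e+00 2.45784415e-04] [ 0.60992954  0.40504619 -0.0309528 ] 0.9996329631325739
```

View pics/scene0.png

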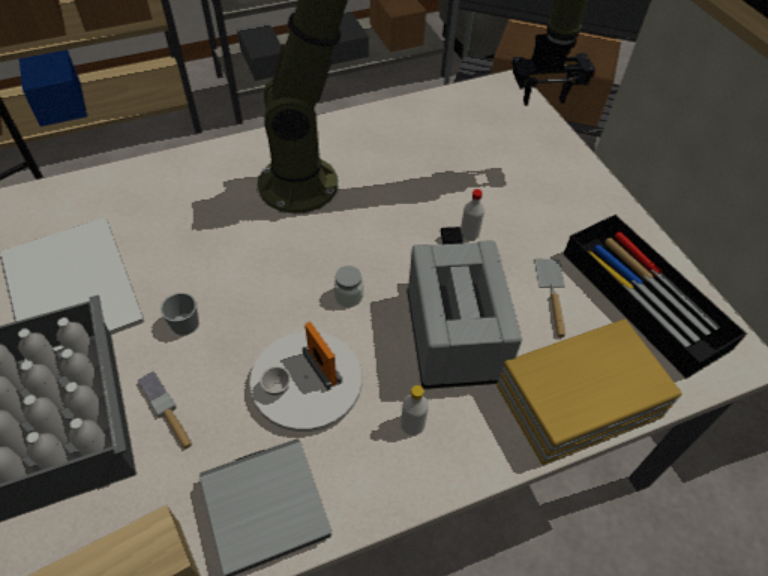

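View pics/top0.png

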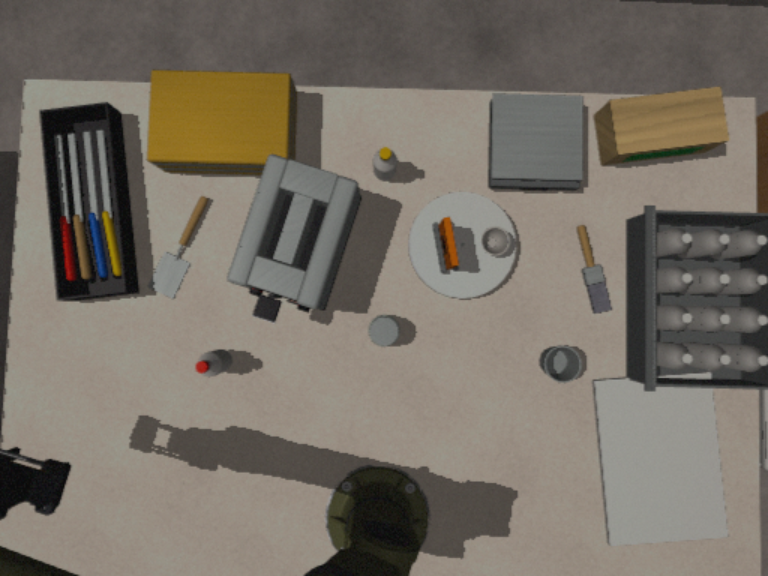

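The pictures show (768-px scale) the toaster at (295,230) in the top view with its black paddle at (266,306). The slice is at (449,243) on the disc at (463,245), the ramekin at (497,241), and the jar at (384,331). Next I'll zoom in to fit the slice and toaster.

```bash
python3 - <<'E'
from h import *
t=vision.get_image("top");s=vision.get_image("scene")
a=t["color"][95:225,145:345];b=s["color"][145:295,160:360]
cv2.imwrite("pics/c1.png",np.vstack([cv2.resize(a[:, :105],(393,487),interpolation=cv2.INTER_CUBIC)]))
A=cv2.resize(t["color"][98:218,148:248],None,fx=4,fy=4,interpolation=2);B=cv2.resize(s["color"][150:270,263:363],None,fx=4,fy=4,interpolation=2)
cv2.imwrite("pics/c1.png",np.hstack([A,B]))
for n,im in(("top",t),("scene",s)):
    h=cv2.cvtColor(im["color"],cv2.COLOR_BGR2HSV);m=cv2.inRange(h,(3,150,60),(16,255,255))
    x0,y0,x1,y1=(285,135,315,190) if n=="top" else (195,205,235,265)
    mm=np.zeros_like(m);mm[y0:y1,x0:x1]=m[y0:y1,x0:x1]
    v,u=np.nonzero(mm);pts=np.c_[u,v].astype(np.float32);r=cv2.minAreaRect(pts)
    print(n,len(u),cv2.boxPoints(r).round(1).tolist())
    if n=="top":
        for z in(.15,.165):print(z,[at_z(im,*p,z).round(3).tolist() for p in cv2.boxPoints(r)])
        print("val",[(int(vv),int(uu),int(h[vv,uu,2])) for vv,uu in zip(v,u)][::6])
        print("disc",at_z(im,304.5,162,.035),"ram",at_z(im,331,160,.075))
E
```

```text
top 246 [[291.6000061035156, 145.8000030517578], [299.79998779296875, 144.3000030517578], [305.6000061035156, 177.1999969482422], [297.29998779296875, 178.60000610351562]]
0.15 [[0.647, -0.106, 0.15], [0.652, -0.131, 0.15], [0.552, -0.15, 0.15], [0.547, -0.125, 0.15]]
0.165 [[0.644, -0.104, 0.165], [0.649, -0.129, 0.165], [0.551, -0.148, 0.165], [0.546, -0.124, 0.165]]
val [(145, 296, 148), (146, 297, 159), (147, 298, 159), (148, 298, 159), (149, 297, 156), (150, 295, 92), (151, 293, 89), (151, 299, 157), (152, 297, 146), (153, 294, 94), (153, 300, 157), (154, 297, 140), (155, 295, 94), (155, 301, 157), (156, 299, 156), (157, 299, 160), (158, 299, 155), (159, 298, 142), (160, 297, 76), (161, 297, 84), (162, 297, 80), (163, 297, 79), (163, 303, 110), (164, 302, 158), (165, 301, 156), (166, 300, 154), (167, 300, 156), (168, 300, 149), (169, 298, 86), (169, 304, 115), (170, 301, 157), (171, 298, 90), (171, 304, 146), (172, 302, 159), (173, 300, 128), (174, 298, 90), (174, 304, 158), (175, 301, 144), (176, 298, 89), (176, 304, 153), (177, 302, 89)]
disc [ 0.61138769 -0.16107499  0.035     ] ram [ 0.61545401 -0.24118336  0.075     ]
scene 278 [[197.1999969482422, 220.1999969482422], [207.10000610351562, 213.60000610351562], [231.1999969482422, 249.8000030517578], [221.3000030517578, 256.5]]
```

View pics/c1.png

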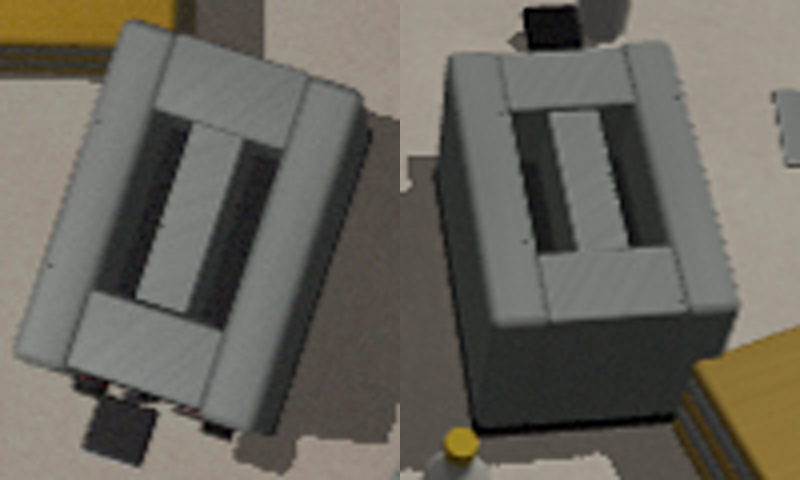

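The crop shows the two-slot outline on the top face in both views. In the top crop its corners are (157,110), (283,150), (222,330) and (95,290). In the scene crop they are (511,108), (630,103), (668,246) and (538,250), and the black paddle is at top crop (119,431).

```bash
python3 - <<'E'
from h import *
from scipy.optimize import least_squares
t=vision.get_image("top");s=vision.get_image("scene")
f=lambda q,ox,oy,dx=0:np.array([((x-dx)/4+ox-.375,y/4+oy-.375) for x,y in q])
T=f([(157,110),(283,150),(222,330),(95,290)],148,98)
S=f([(511,108),(630,103),(668,246),(538,250)],263,150,400)
ct=np.array([(.07,.05),(.07,-.05),(-.07,-.05),(-.07,.05)])
cs=np.array([(-.07,-.05),(-.07,.05),(.07,.05),(.07,-.05)])
def w(p,c,z=.18):
    C,Sn=np.cos(p[2]),np.sin(p[2]);return np.c_[c@np.array([[C,Sn],[-Sn,C]])+p[:2],np.full(len(c),z)]
res=lambda p,k:np.concatenate([np.array([proj(i,q) for q in w(p,c)])-o for i,c,o in k],0).ravel()
for k in([(t,ct,T)],[(s,cs,S)],[(t,ct,T),(s,cs,S)]):
    r=least_squares(res,[.6,.15,-.3],args=(k,));print(r.x.round(4),np.abs(r.fun).max().round(2))
p=r.x
print("lever",w(p,np.array([[-.135-.029,0]]),.176),proj(t,w(p,np.array([[-.164,0]]),.176)[0]),"slots L R",w(p,np.array([[0,.035],[0,-.035]])))
print("paddle meas",at_z(t,119/4+148-.4,431/4+98-.4,.176))
# slice top edge
h=cv2.cvtColor(t["color"],cv2.COLOR_BGR2HSV);m=cv2.inRange(h,(3,150,118),(16,255,255))
m[:,:285]=0;m[:,315:]=0;m[:135]=0;m[190:]=0
r=cv2.minAreaRect(np.argwhere(m)[:,::-1].astype(np.float32));b=[at_z(t,*q,.15)for q in cv2.boxPoints(r)]
print(np.round(b,3).tolist(),at_z(t,*r[0],.15))
b=np.array(b);e=[(b[(i+1)%4]-b[i])[:2] for i in range(2)];l=max(e,key=np.linalg.norm);print("slice yaw",np.arctan2(l[1],l[0]),[np.linalg.norm(q) for q in e])
print(R.from_rotvec(ctrl.get_state()["tool_rot"]).as_matrix().round(3))
E
```

```text
[ 0.6144  0.1825 -0.2897] 0.41
[ 0.6161  0.1819 -0.2895] 0.67
[ 0.6151  0.1824 -0.2896] 0.9
lever [[0.45790707 0.22920813 0.176     ]] [177.49256303 205.06056537] slots L R [[0.62507293 0.21591999 0.18      ]
 [0.60508416 0.1488346  0.18      ]]
paddle meas [0.45704474 0.2295967  0.176     ]
[[0.649, -0.116, 0.15], [0.652, -0.13, 0.15], [0.556, -0.149, 0.15], [0.553, -0.135, 0.15]] [ 0.60206359 -0.13241182  0.15      ]
slice yaw -2.944083568260383 [np.float64(0.014155826803034509), np.float64(0.09775608323919116)]
[[-0.968  0.252  0.   ]
 [ 0.252  0.968  0.   ]
 [-0.     0.    -1.   ]]
```

>>> {"api": "jog_arm", "payload": {
  "increments": [
    {"tx": -23, "ty": -23.5, "tz": -22, "wz": -0.09, "gripper": 1},
    {"tx": -46, "ty": -47, "tz": -44, "wz": -0.18, "gripper": 1},
    {"tx": -69, "ty": -71, "tz": -66, "wz": -0.27, "gripper": 1},
    {"tx": -93, "ty": -94, "tz": -88, "wz": -0.36, "gripper": 1},
    {"tx": -116, "ty": -118, "tz": -110, "wz": -0.452, "gripper": 1}
  ],
  "grip_force": 20
}}

```text
validation failed for argument at $.in...
```

>>> {"api": "jog_arm", "payload": {
  "increments": [
    {"tx": -23, "ty": -23.5, "tz": -22, "wx": 0, "wy": 0, "wz": -0.09, "gripper": 1},
    {"tx": -46, "ty": -47, "tz": -44, "wx": 0, "wy": 0, "wz": -0.18, "gripper": 1},
    {"tx": -69, "ty": -71, "tz": -66, "wx": 0, "wy": 0, "wz": -0.27, "gripper": 1},
    {"tx": -93, "ty": -94, "tz": -88, "wx": 0, "wy": 0, "wz": -0.36, "gripper": 1},
    {"tx": -116, "ty": -118, "tz": -110, "wx": 0, "wy": 0, "wz": -0.452, "gripper": 1}
  ],
  "grip_force": 20
}}

```text
time: 1.62
position: [0.2471, 0.4841, 0.3103]
tool_rot: [-0.316, 3.125, 0.001]
ft_force: [0.4, 1.8, 1.1]
grip_width: 1.0
grip_force: 0.0
```

>>> {"api": "jog_arm", "payload": {
  "increments": [
    {"tx": -12.6, "ty": -38, "tz": 0, "wx": 0, "wy": 0, "wz": 0, "gripper": 1},
    {"tx": -25.2, "ty": -76, "tz": 0, "wx": 0, "wy": 0, "wz": 0, "gripper": 1},
    {"tx": -37.8, "ty": -114, "tz": 0, "wx": 0, "wy": 0, "wz": 0, "gripper": 1},
    {"tx": -50.4, "ty": -152, "tz": 0, "wx": 0, "wy": 0, "wz": 0, "gripper": 1},
    {"tx": -63, "ty": -190, "tz": 0, "wx": 0, "wy": 0, "wz": 0, "gripper": 1}
  ]
}}

```text
time: 2.03
position: [0.346, 0.3098, 0.3095]
tool_rot: [-0.309, 3.126, 0.001]
ft_force: [0.0, 1.0, 0.4]
grip_width: 1.005
grip_force: 0.0
```

>>> {"api": "jog_arm", "payload": {
  "increments": [
    {"tx": -12.6, "ty": -38, "tz": 0, "wx": 0, "wy": 0, "wz": 0, "gripper": 1},
    {"tx": -25.2, "ty": -76, "tz": 0, "wx": 0, "wy": 0, "wz": 0, "gripper": 1},
    {"tx": -37.8, "ty": -114, "tz": 0, "wx": 0, "wy": 0, "wz": 0, "gripper": 1},
    {"tx": -50.4, "ty": -152, "tz": 0, "wx": 0, "wy": 0, "wz": 0, "gripper": 1},
    {"tx": -63, "ty": -190, "tz": 0, "wx": 0, "wy": 0, "wz": 0, "gripper": 1}
  ]
}}

```text
time: 2.45
position: [0.445, 0.1357, 0.3096]
tool_rot: [-0.309, 3.125, 0.001]
ft_force: [1.5, -0.2, -0.4]
grip_width: 1.001
grip_force: 0.0
```

>>> {"api": "jog_arm", "payload": {
  "increments": [
    {"tx": -12.6, "ty": -38, "tz": 0, "wx": 0, "wy": 0, "wz": 0, "gripper": 1},
    {"tx": -25.2, "ty": -76, "tz": 0, "wx": 0, "wy": 0, "wz": 0, "gripper": 1},
    {"tx": -37.8, "ty": -114, "tz": 0, "wx": 0, "wy": 0, "wz": 0, "gripper": 1},
    {"tx": -50.4, "ty": -152, "tz": 0, "wx": 0, "wy": 0, "wz": 0, "gripper": 1},
    {"tx": -63, "ty": -190, "tz": 0, "wx": 0, "wy": 0, "wz": 0, "gripper": 1}
  ]
}}

```text
time: 2.87
position: [0.5441, -0.0381, 0.3097]
tool_rot: [-0.31, 3.125, 0.001]
ft_force: [0.7, -0.2, -0.1]
grip_width: 1.002
grip_force: 0.0
```

>>> {"api": "jog_arm", "payload": {
  "increments": [
    {"tx": -9, "ty": -25, "tz": 15, "wx": 0, "wy": 0, "wz": 0, "gripper": 1},
    {"tx": -18, "ty": -50, "tz": 35, "wx": 0, "wy": 0, "wz": 0, "gripper": 1},
    {"tx": -27, "ty": -75, "tz": 57, "wx": 0, "wy": 0, "wz": 0, "gripper": 1},
    {"tx": -34, "ty": -94, "tz": 80, "wx": 0, "wy": 0, "wz": 0, "gripper": 1},
    {"tx": -38.3, "ty": -104, "tz": 100, "wx": 0, "wy": 0, "wz": 0, "gripper": 1}
  ]
}}

```text
time: 3.28
position: [0.6016, -0.1341, 0.2078]
tool_rot: [0.304, -3.127, 0.003]
ft_force: [-0.9, 0.4, -1.0]
grip_width: 1.0
grip_force: 0.0
```

```bash
python3 - <<'E'
from h import *
t=vision.get_image("top");s=vision.get_image("scene");st=ctrl.get_state()
print(st["position"].round(4) if hasattr(st["position"],"round") else st["position"])
for n,im,z in(("s",s,(185,190,255,290)),):
    a=im["color"][z[1]-20:z[3],z[0]-20:z[2]+20]
    A=cv2.resize(a,None,fx=4,fy=4,interpolation=2)
a=t["color"][125:200,265:345];B=cv2.resize(a,None,fx=4,fy=4,interpolation=2)
H=max(A.shape[0],B.shape[0]);C=np.zeros((H,A.shape[1]+B.shape[1],3),np.uint8);C[:A.shape[0],:A.shape[1]]=A;C[:B.shape[0],A.shape[1]:]=B
cv2.imwrite("pics/g1.png",C)
# expected slice in scene
ax=np.array([np.cos(.1975),np.sin(.1975),0]);ny=np.array([-ax[1],ax[0],0]);c=np.array([.602,-.1325,.15])
print([proj(s,c+i*.05*ax+j*.0075*ny).round(1).tolist() for i,j in((-1,-1),(1,-1),(1,1),(-1,1))])
E
```

```text
[ 0.5993 -0.1326  0.2054]
[[202.5, 214.9], [219.0, 238.4], [223.4, 236.1], [206.7, 212.8]]
```

View pics/g1.png

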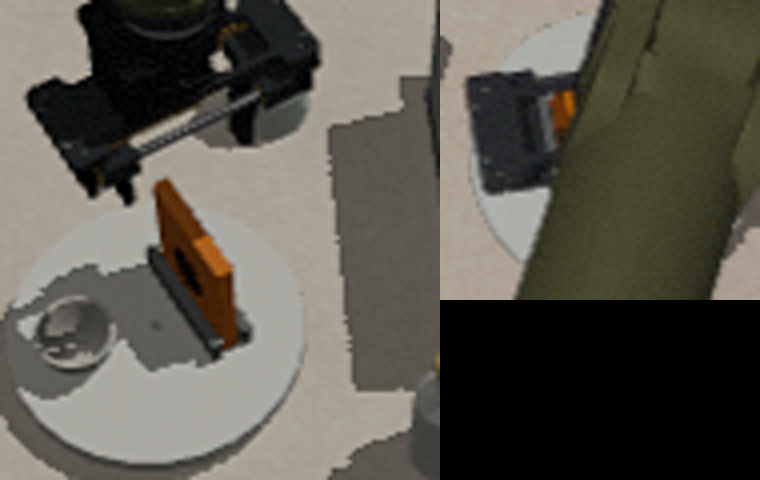

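The slice's top corners show at scene pixels (204,216), (218,237) and (223,235), matching the estimate, and the open gripper hangs straight above it. I'll descend and grip.

>>> {"api": "jog_arm", "payload": {
  "increments": [
    {"tx": 0, "ty": 0, "tz": 22, "wx": 0, "wy": 0, "wz": 0, "gripper": 1},
    {"tx": 0, "ty": 0, "tz": 45, "wx": 0, "wy": 0, "wz": 0, "gripper": 1},
    {"tx": 0, "ty": 0, "tz": 68, "wx": 0, "wy": 0, "wz": 0, "gripper": 1},
    {"tx": 0, "ty": 0, "tz": 86, "wx": 0, "wy": 0, "wz": 0, "gripper": 1},
    {"tx": 0, "ty": 0, "tz": 93, "wx": 0, "wy": 0, "wz": 0, "gripper": 1}
  ]
}}

```text
time: 3.8
position: [0.6003, -0.1288, 0.1148]
tool_rot: [0.312, -3.124, -0.003]
ft_force: [-0.5, 0.1, -0.7]
grip_width: 0.998
grip_force: 0.0
```

>>> {"api": "jog_arm", "payload": {
  "increments": [
    {"tx": 0, "ty": 0, "tz": 0, "wx": 0, "wy": 0, "wz": 0, "gripper": 0.5},
    {"tx": 0, "ty": 0, "tz": 0, "wx": 0, "wy": 0, "wz": 0, "gripper": 0.35},
    {"tx": 0, "ty": 0, "tz": 0, "wx": 0, "wy": 0, "wz": 0, "gripper": 0.25},
    {"tx": 0, "ty": 0, "tz": 0, "wx": 0, "wy": 0, "wz": 0, "gripper": 0.15},
    {"tx": 0, "ty": 0, "tz": 0, "wx": 0, "wy": 0, "wz": 0, "gripper": 0}
  ],
  "grip_force": 20
}}

```text
time: 4.22
position: [0.6021, -0.1309, 0.1175]
tool_rot: [-0.309, 3.124, -0.0]
ft_force: [0.1, 0.1, -0.2]
grip_width: 0.705
grip_force: 0.0
```

>>> {"api": "jog_arm", "payload": {
  "increments": [
    {"tx": 0, "ty": 0, "tz": 0, "wx": 0, "wy": 0, "wz": 0, "gripper": 0},
    {"tx": 0, "ty": 0, "tz": 0, "wx": 0, "wy": 0, "wz": 0, "gripper": 0},
    {"tx": 0, "ty": 0, "tz": 0, "wx": 0, "wy": 0, "wz": 0, "gripper": 0},
    {"tx": 0, "ty": 0, "tz": 0, "wx": 0, "wy": 0, "wz": 0, "gripper": 0},
    {"tx": 0, "ty": 0, "tz": 0, "wx": 0, "wy": 0, "wz": 0, "gripper": 0}
  ],
  "grip_force": 25
}}

```text
time: 4.63
position: [0.6013, -0.1308, 0.1161]
tool_rot: [0.309, -3.126, -0.0]
ft_force: [0.2, 0.9, -0.7]
grip_width: 0.33
grip_force: 0.0
```

Fingers close slowly; keep waiting.

>>> {"api": "jog_arm", "payload": {
  "increments": [
    {"tx": 0, "ty": 0, "tz": 0, "wx": 0, "wy": 0, "wz": 0, "gripper": 0},
    {"tx": 0, "ty": 0, "tz": 0, "wx": 0, "wy": 0, "wz": 0, "gripper": 0},
    {"tx": 0, "ty": 0, "tz": 0, "wx": 0, "wy": 0, "wz": 0, "gripper": 0},
    {"tx": 0, "ty": 0, "tz": 0, "wx": 0, "wy": 0, "wz": 0, "gripper": 0},
    {"tx": 0, "ty": 0, "tz": 0, "wx": 0, "wy": 0, "wz": 0, "gripper": 0}
  ],
  "grip_force": 25
}}

```text
time: 5.05
position: [0.6014, -0.131, 0.1162]
tool_rot: [-0.309, 3.126, -0.0]
ft_force: [0.7, -0.4, -1.1]
grip_width: 0.173
grip_force: 25.0
```

>>> {"api": "jog_arm", "payload": {
  "increments": [
    {"tx": 0, "ty": 0, "tz": 0, "wx": 0, "wy": 0, "wz": 0, "gripper": 0},
    {"tx": 0, "ty": 0, "tz": -4, "wx": 0, "wy": 0, "wz": 0, "gripper": 0},
    {"tx": 0, "ty": 0, "tz": -10, "wx": 0, "wy": 0, "wz": 0, "gripper": 0},
    {"tx": 0, "ty": 0, "tz": -18, "wx": 0, "wy": 0, "wz": 0, "gripper": 0},
    {"tx": 0, "ty": 0, "tz": -30, "wx": 0, "wy": 0, "wz": 0, "gripper": 0}
  ]
}}

```text
time: 5.47
position: [0.6006, -0.1304, 0.1462]
tool_rot: [0.309, -3.125, -0.001]
ft_force: [0.1, 0.9, -2.5]
grip_width: 0.169
grip_force: 24.9
```

>>> {"api": "jog_arm", "payload": {
  "increments": [
    {"tx": 0, "ty": 0, "tz": -31, "wx": 0, "wy": 0, "wz": 0.05, "gripper": 0},
    {"tx": 0, "ty": 0, "tz": -62, "wx": 0, "wy": 0, "wz": 0.15, "gripper": 0},
    {"tx": 0, "ty": 0, "tz": -93, "wx": 0, "wy": 0, "wz": 0.26, "gripper": 0},
    {"tx": 0, "ty": 0, "tz": -124, "wx": 0, "wy": 0, "wz": 0.37, "gripper": 0},
    {"tx": 0, "ty": 0, "tz": -155, "wx": 0, "wy": 0, "wz": 0.487, "gripper": 0}
  ]
}}

```text
time: 5.88
position: [0.6011, -0.1306, 0.3041]
tool_rot: [0.462, 3.106, 0.002]
ft_force: [2.0, -0.2, -1.6]
grip_width: 0.172
grip_force: 24.9
```

```bash
cat > tl.py <<'E'
from h import *
import sys
def to(x,y,z=None):
    s=ctrl.get_state();p=np.array(s["position"]);r=R.from_rotvec(s["tool_rot"]);m=r.as_matrix()
    d=np.array([x,y,p[2] if z is None else z])-p
    print("pos",p.round(4),"yangle",round(float(np.arctan2(m[1,1],m[0,1])),4),"tool mm",(m.T@d*1000).round(1),"F",np.round(s["ft_force"],1),"t",s["time"],"tilt",m[:,2].round(3))
if __name__=="__main__": to(*map(float,sys.argv[1:]))
E
python3 tl.py .605 .149
```

```text
pos [ 0.6011 -0.1306  0.3041] yangle 1.2757 tool mm [7.760e+01 2.686e+02 2.000e-01] F [ 2.  -0.2 -1.6] t 5.8833 tilt [ 0.001  0.001 -1.   ]
```

>>> {"api": "jog_arm", "payload": {
  "increments": [
    {"tx": 6, "ty": 20, "tz": 0, "wx": 0, "wy": 0, "wz": 0, "gripper": 0},
    {"tx": 15, "ty": 52, "tz": 0, "wx": 0, "wy": 0, "wz": 0, "gripper": 0},
    {"tx": 25, "ty": 86, "tz": 0, "wx": 0, "wy": 0, "wz": 0, "gripper": 0},
    {"tx": 35, "ty": 120, "tz": 0, "wx": 0, "wy": 0, "wz": 0, "gripper": 0},
    {"tx": 45, "ty": 155, "tz": 0, "wx": 0, "wy": 0, "wz": 0, "gripper": 0}
  ]
}}

```text
time: 6.3
position: [0.6022, 0.032, 0.3028]
tool_rot: [0.455, 3.107, 0.002]
ft_force: [-0.0, 0.0, -2.1]
grip_width: 0.175
grip_force: 24.9
```

>>> {"api": "jog_arm", "payload": {
  "increments": [
    {"tx": 10, "ty": 34, "tz": 0, "wx": 0, "wy": 0, "wz": 0, "gripper": 0},
    {"tx": 19, "ty": 66, "tz": 0, "wx": 0, "wy": 0, "wz": 0, "gripper": 0},
    {"tx": 27, "ty": 94, "tz": 0, "wx": 0, "wy": 0, "wz": 0, "gripper": 0},
    {"tx": 32, "ty": 110, "tz": 0, "wx": 0, "wy": 0, "wz": 0, "gripper": 0},
    {"tx": 32.6, "ty": 113.6, "tz": 0, "wx": 0, "wy": 0, "wz": 0, "gripper": 0}
  ]
}}

```text
time: 6.72
position: [0.6029, 0.1541, 0.3015]
tool_rot: [-0.443, -3.109, -0.003]
ft_force: [0.6, 0.6, -2.2]
grip_width: 0.168
grip_force: 24.9
```

```bash
python3 tl.py .605 .149; python3 - <<'E'
from h import *
t=vision.get_image("top");s=vision.get_image("scene")
A=cv2.resize(t["color"][98:218,148:248],None,fx=4,fy=4,interpolation=2);B=cv2.resize(s["color"][130:270,263:363],None,fx=4,fy=4,interpolation=2)
C=np.zeros((560,800,3),np.uint8);C[:480,:400]=A;C[:,400:]=B
cv2.imwrite("pics/p1.png",C)
E
```

```text
pos [0.6029 0.1541 0.3015] yangle 1.2879 tool mm [-3.4 -4.3 -0. ] F [ 0.6  0.6 -2.2] t 6.7167 tilt [-0.     0.002 -1.   ]
```

View pics/p1.png

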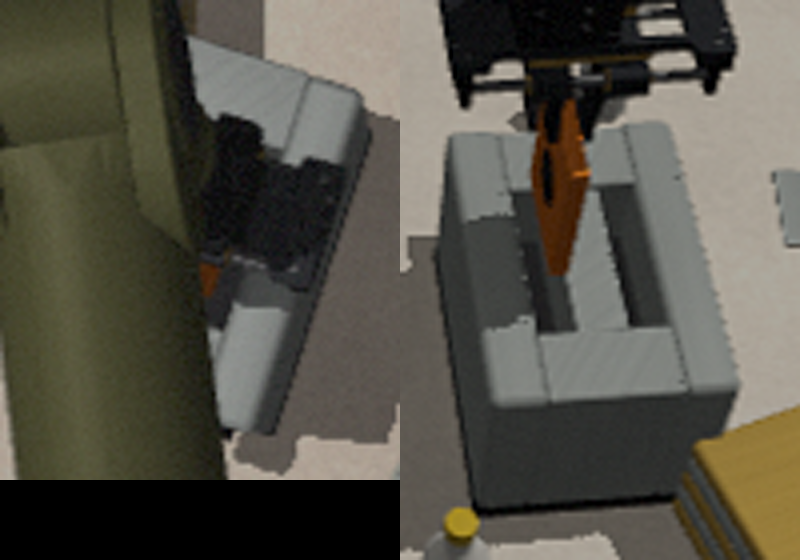

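The scene crop shows the slice hanging upright over the right slot, its near bottom end at about crop (557,272). I'll settle the arm and check the alignment numerically.

>>> {"api": "jog_arm", "payload": {
  "increments": [
    {"tx": 0, "ty": 0, "tz": 0, "wx": 0, "wy": 0, "wz": 0, "gripper": 0},
    {"tx": 0, "ty": 0, "tz": 0, "wx": 0, "wy": 0, "wz": 0, "gripper": 0},
    {"tx": 0, "ty": 0, "tz": 0, "wx": 0, "wy": 0, "wz": 0, "gripper": 0},
    {"tx": 0, "ty": 0, "tz": 0, "wx": 0, "wy": 0, "wz": 0, "gripper": 0},
    {"tx": 0, "ty": 0, "tz": 0, "wx": 0, "wy": 0, "wz": 0, "gripper": 0}
  ]
}}

```text
time: 7.23
position: [0.6038, 0.1478, 0.3013]
tool_rot: [0.456, 3.108, 0.0]
ft_force: [-0.6, 0.4, -2.3]
grip_width: 0.168
grip_force: 24.9
```

```bash
python3 - <<'E'
from h import *
from scipy.optimize import least_squares
import tl
tl.to(.605,.149);ps=[]
s=vision.get_image("scene")
for i in range(4):
    vision.get_image("scene");ps.append(np.r_[ctrl.get_state()["position"],ctrl.get_state()["tool_rot"]])
print(np.array(ps).round(4))
h=cv2.cvtColor(s["color"],cv2.COLOR_BGR2HSV);m=cv2.inRange(h,(3,130,40),(16,255,255));m[:140]=0;m[215:]=0;m[:,:290]=0;m[:,:]*=1;m[:,320:]=0
def pts(p):
    ax=np.array([np.cos(p[2]),np.sin(p[2]),0]);ny=np.array([-ax[1],ax[0],0]);c=np.array([p[0],p[1],.221])
    return np.array([proj(s,c+a*.05*ax+b*.0075*ny+[0,0,z]) for a in(-1,1) for b in(-1,1) for z in(0,.115)],np.float32)
for r in range(150,202,6): print(r,np.nonzero(m[r])[0][[0,-1]] if m[r].any() else None,end=" ")
def edges(p):
    hull=cv2.convexHull(pts(p)).reshape(-1,2);o=[]
    for r in range(162,200,3):
        xs=[]
        for a,b in zip(hull,np.roll(hull,-1,0)):
            if (a[1]-r)*(b[1]-r)<0: xs.append(a[0]+(b[0]-a[0])*(r-a[1])/(b[1]-a[1]))
        k=np.nonzero(m[r])[0]
        o+= [min(xs)-(k[0]-.5),max(xs)-(k[-1]+.5)] if len(xs)==2 and len(k) else [0,0]
    return np.array(o)
print()
for p in([.605,.149,-.29],[.605,.153,-.29],[.605,.149,-.27]):print(p,edges(p).round(1).tolist())
r=least_squares(lambda q:edges([.605,q[0],q[1]]),[.15,-.29],loss="soft_l1",diff_step=.01);print(r.x,r.cost)
E
```

```text
pos [0.6038 0.1478 0.3013] yangle 1.2796 tool mm [-0.8  1.5  0. ] F [-0.6  0.4 -2.3] t 7.2333 tilt [ 0.  0. -1.]
[[ 6.0370e-01  1.4830e-01  3.0120e-01  4.5460e-01  3.1085e+00  3.0000e-04]
 [ 6.0370e-01  1.4850e-01  3.0120e-01 -4.5420e-01 -3.1086e+00 -2.0000e-04]
 [ 6.0370e-01  1.4860e-01  3.0120e-01  4.5390e-01  3.1086e+00  1.0000e-04]
 [ 6.0370e-01  1.4870e-01  3.0110e-01 -4.5360e-01 -3.1086e+00 -0.0000e+00]]
150 None 156 [303 305] 162 [296 306] 168 [296 307] 174 [295 308] 180 [296 306] 186 [297 305] 192 [298 304] 198 [299 303] 
[0.605, 0.149, -0.29] [0.9, 0.7, 0.5, 0.4, -0.0, 1.0, 0.5, 1.7, 0.4, 1.2, 1.0, 1.6, 0.6, 2.0, 1.2, 1.4, 0.8, 1.8, 1.4, 2.2, 1.0, 1.6, 1.6, 2.0, 1.1, 1.4]
[0.605, 0.153, -0.29] [2.1, 2.0, 1.6, 1.7, 1.1, 2.4, 1.6, 3.1, 1.6, 2.4, 2.2, 2.8, 1.8, 3.2, 2.4, 2.5, 2.0, 2.9, 2.6, 3.3, 2.2, 2.7, 2.8, 3.1, 2.4, 2.5]
[0.605, 0.149, -0.27] [0.6, 0.7, 0.2, 0.5, -0.3, 1.2, 0.2, 2.0, 0.1, 1.5, 0.8, 1.9, 0.4, 2.3, 1.1, 1.7, 0.8, 2.1, 1.5, 2.5, 1.1, 1.9, 1.8, 2.3, 1.5, 1.7]
[ 0.14582781 -0.32329766] 1.6735006199085314
```

>>> {"api": "jog_arm", "payload": {
  "increments": [
    {"tx": -0.8, "ty": 2, "tz": 15, "wx": 0, "wy": 0, "wz": 0, "gripper": 0},
    {"tx": -0.8, "ty": 2, "tz": 30, "wx": 0, "wy": 0, "wz": 0, "gripper": 0},
    {"tx": -0.8, "ty": 2, "tz": 42, "wx": 0, "wy": 0, "wz": 0, "gripper": 0},
    {"tx": -0.8, "ty": 2, "tz": 52, "wx": 0, "wy": 0, "wz": 0, "gripper": 0},
    {"tx": -0.8, "ty": 2, "tz": 60, "wx": 0, "wy": 0, "wz": 0, "gripper": 0}
  ]
}}

```text
time: 7.9
position: [0.6047, 0.1504, 0.2399]
tool_rot: [-0.453, -3.108, 0.001]
ft_force: [0.2, 0.1, -3.8]
grip_width: 0.17
grip_force: 24.9
```

>>> {"api": "jog_arm", "payload": {
  "increments": [
    {"tx": 0, "ty": 0, "tz": 10, "wx": 0, "wy": 0, "wz": 0, "gripper": 0},
    {"tx": 0, "ty": 0, "tz": 20, "wx": 0, "wy": 0, "wz": 0, "gripper": 0},
    {"tx": 0, "ty": 0, "tz": 29, "wx": 0, "wy": 0, "wz": 0, "gripper": 0},
    {"tx": 0, "ty": 0, "tz": 36, "wx": 0, "wy": 0, "wz": 0, "gripper": 0},
    {"tx": 0, "ty": 0, "tz": 40, "wx": 0, "wy": 0, "wz": 0, "gripper": 0}
  ]
}}

```text
time: 8.32
position: [0.6046, 0.1504, 0.1999]
tool_rot: [-0.453, -3.108, 0.001]
ft_force: [-0.1, 0.5, -0.8]
grip_width: 0.168
grip_force: 24.9
```

>>> {"api": "jog_arm", "payload": {
  "increments": [
    {"tx": 0, "ty": 0, "tz": 1, "wx": 0, "wy": 0, "wz": 0, "gripper": 0},
    {"tx": 0, "ty": 0, "tz": 1.5, "wx": 0, "wy": 0, "wz": 0, "gripper": 0},
    {"tx": 0, "ty": 0, "tz": 2, "wx": 0, "wy": 0, "wz": 0, "gripper": 0},
    {"tx": 0, "ty": 0, "tz": 2.5, "wx": 0, "wy": 0, "wz": 0, "gripper": 0},
    {"tx": 0, "ty": 0, "tz": 2.5, "wx": 0, "wy": 0, "wz": 0, "gripper": 0}
  ]
}}

```text
time: 8.73
position: [0.6053, 0.1505, 0.1991]
tool_rot: [0.453, 3.108, 0.001]
ft_force: [-0.3, -1.0, -2.1]
grip_width: 0.17
grip_force: 24.9
```

>>> {"api": "jog_arm", "payload": {
  "increments": [
    {"tx": 0, "ty": 0, "tz": 0.5, "wx": 0, "wy": 0, "wz": 0, "gripper": 0},
    {"tx": 0, "ty": 0, "tz": 1, "wx": 0, "wy": 0, "wz": 0, "gripper": 0},
    {"tx": 0, "ty": 0, "tz": 1.5, "wx": 0, "wy": 0, "wz": 0, "gripper": 0},
    {"tx": 0, "ty": 0, "tz": 2, "wx": 0, "wy": 0, "wz": 0, "gripper": 0},
    {"tx": 0, "ty": 0, "tz": 2, "wx": 0, "wy": 0, "wz": 0, "gripper": 0}
  ]
}}

```text
time: 9.15
position: [0.605, 0.1505, 0.1966]
tool_rot: [-0.454, -3.109, -0.0]
ft_force: [0.3, -0.3, -1.8]
grip_width: 0.168
grip_force: 24.9
```

```bash
python3 -c "
from h import *
for i in range(4):
    vision.get_image('scene');s=ctrl.get_state();print(np.round(s['position'],4),np.round(s['ft_force'],1))"
```

```text
[0.605  0.1505 0.1966] [ 0.3  0.  -2.1]
[0.605  0.1505 0.1966] [-0.6  0.  -2.5]
[0.6051 0.1505 0.1967] [ 1.   0.5 -2.8]
[0.6051 0.1505 0.1967] [-0.1  0.6 -1.9]
```

Still hanging; go lower in small steps.

>>> {"api": "jog_arm", "payload": {
  "increments": [
    {"tx": 0, "ty": 0, "tz": 0.5, "wx": 0, "wy": 0, "wz": 0, "gripper": 0},
    {"tx": 0, "ty": 0, "tz": 1, "wx": 0, "wy": 0, "wz": 0, "gripper": 0},
    {"tx": 0, "ty": 0, "tz": 1.5, "wx": 0, "wy": 0, "wz": 0, "gripper": 0},
    {"tx": 0, "ty": 0, "tz": 2, "wx": 0, "wy": 0, "wz": 0, "gripper": 0},
    {"tx": 0, "ty": 0, "tz": 2, "wx": 0, "wy": 0, "wz": 0, "gripper": 0}
  ]
}}

```text
time: 9.77
position: [0.6054, 0.1506, 0.1961]
tool_rot: [0.453, 3.108, 0.002]
ft_force: [-2.2, -0.3, 6.4]
grip_width: 0.168
grip_force: 25.0
```

Contact with the bread rest. Release.

>>> {"api": "jog_arm", "payload": {
  "increments": [
    {"tx": 0, "ty": 0, "tz": -0.5, "wx": 0, "wy": 0, "wz": 0, "gripper": 0.2},
    {"tx": 0, "ty": 0, "tz": -0.5, "wx": 0, "wy": 0, "wz": 0, "gripper": 0.3},
    {"tx": 0, "ty": 0, "tz": -0.5, "wx": 0, "wy": 0, "wz": 0, "gripper": 0.5},
    {"tx": 0, "ty": 0, "tz": -0.5, "wx": 0, "wy": 0, "wz": 0, "gripper": 0.6},
    {"tx": 0, "ty": 0, "tz": -0.5, "wx": 0, "wy": 0, "wz": 0, "gripper": 0.6}
  ]
}}

```text
time: 10.18
position: [0.605, 0.1505, 0.1949]
tool_rot: [-0.454, -3.109, 0.0]
ft_force: [0.0, 0.3, 0.2]
grip_width: 0.422
grip_force: 0.0
```

>>> {"api": "jog_arm", "payload": {
  "increments": [
    {"tx": 0, "ty": 0, "tz": 0, "wx": 0, "wy": 0, "wz": 0, "gripper": 0.6},
    {"tx": 0, "ty": 0, "tz": -8, "wx": 0, "wy": 0, "wz": 0, "gripper": 0.6},
    {"tx": 0, "ty": 0, "tz": -25, "wx": 0, "wy": 0, "wz": 0, "gripper": 0.6},
    {"tx": 0, "ty": 0, "tz": -50, "wx": 0, "wy": 0, "wz": 0, "gripper": 0.6},
    {"tx": 0, "ty": 0, "tz": -80, "wx": 0, "wy": 0, "wz": 0, "gripper": 0.6}
  ]
}}

```text
time: 10.6
position: [0.6041, 0.1503, 0.2752]
tool_rot: [-0.453, -3.106, 0.002]
ft_force: [0.3, -0.3, -0.1]
grip_width: 0.59
grip_force: 0.0
```

>>> {"api": "jog_arm", "payload": {
  "increments": [
    {"tx": 25, "ty": 5, "tz": 0, "wx": 0, "wy": 0, "wz": 0, "gripper": 0.3},
    {"tx": 62, "ty": 12, "tz": 0, "wx": 0, "wy": 0, "wz": 0, "gripper": 0},
    {"tx": 102, "ty": 20, "tz": 0, "wx": 0, "wy": 0, "wz": 0, "gripper": 0},
    {"tx": 140, "ty": 28, "tz": 10, "wx": 0, "wy": 0, "wz": 0, "gripper": 0},
    {"tx": 169, "ty": 34, "tz": 25, "wx": 0, "wy": 0, "wz": 0, "gripper": 0}
  ]
}}

```text
time: 11.02
position: [0.4512, 0.2335, 0.2521]
tool_rot: [0.45, 3.107, 0.006]
ft_force: [0.1, 1.4, -0.9]
grip_width: 0.306
grip_force: 0.0
```

>>> {"api": "jog_arm", "payload": {
  "increments": [
    {"tx": 0, "ty": 0, "tz": 10, "wx": 0, "wy": 0, "wz": 0, "gripper": 0},
    {"tx": 0, "ty": 0, "tz": 20, "wx": 0, "wy": 0, "wz": 0, "gripper": 0},
    {"tx": 0, "ty": 0, "tz": 30, "wx": 0, "wy": 0, "wz": 0, "gripper": 0},
    {"tx": 0, "ty": 0, "tz": 40, "wx": 0, "wy": 0, "wz": 0, "gripper": 0},
    {"tx": 0, "ty": 0, "tz": 45, "wx": 0, "wy": 0, "wz": 0, "gripper": 0}
  ]
}}

```text
time: 11.43
position: [0.4535, 0.2298, 0.2037]
tool_rot: [-0.458, -3.108, 0.003]
ft_force: [0.3, -0.4, -0.8]
grip_width: 0.015
grip_force: 0.0
```

```bash
python3 tl.py .4527 .2308 .176; python3 - <<'E'
from h import *
t=vision.get_image("top");s=vision.get_image("scene")
import tl;tl.to(.4527,.2308,.176)
A=cv2.resize(t["color"][98:218,148:248],None,fx=4,fy=4,interpolation=2);B=cv2.resize(s["color"][130:270,263:363],None,fx=4,fy=4,interpolation=2)
C=np.zeros((560,800,3),np.uint8);C[:480,:400]=A;C[:,400:]=B
cv2.imwrite("pics/l1.png",C)
E
```

```text
pos [0.4535 0.2298 0.2037] yangle 1.2782 tool mm [ 1.1  0.7 27.7] F [ 0.3 -0.4 -0.8] t 11.4333 tilt [-0.001 -0.002 -1.   ]
pos [0.4531 0.2301 0.204 ] yangle 1.2788 tool mm [ 0.6  0.6 28. ] F [ 0.1 -0.2  0.3] t 11.5333 tilt [-0.001 -0.002 -1.   ]
```

View pics/l1.png

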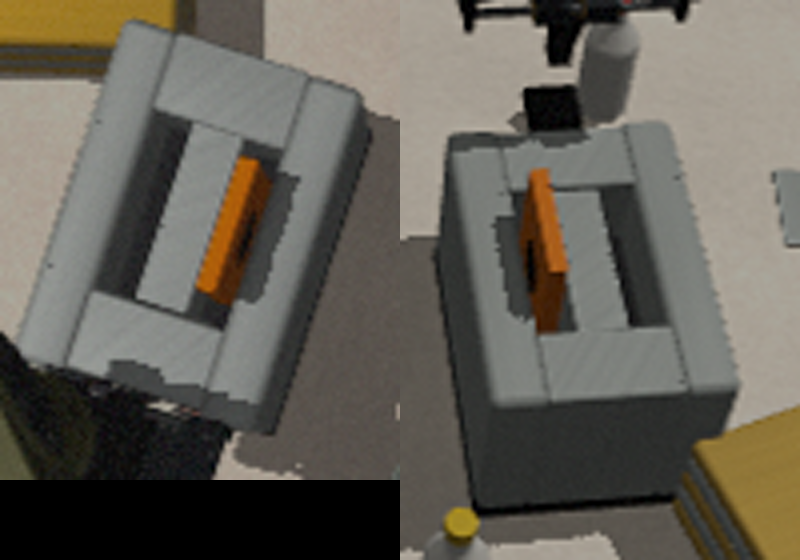

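The slice stands upright in the right slot (top crop (235,230)), and the closed fingertips hang over the paddle (scene crop (552,105)). Press down.

>>> {"api": "jog_arm", "payload": {
  "increments": [
    {"tx": 0, "ty": 0, "tz": 8, "wx": 0, "wy": 0, "wz": 0, "gripper": 0},
    {"tx": 0, "ty": 0, "tz": 16, "wx": 0, "wy": 0, "wz": 0, "gripper": 0},
    {"tx": 0, "ty": 0, "tz": 22, "wx": 0, "wy": 0, "wz": 0, "gripper": 0},
    {"tx": 0, "ty": 0, "tz": 26, "wx": 0, "wy": 0, "wz": 0, "gripper": 0},
    {"tx": 0, "ty": 0, "tz": 30, "wx": 0, "wy": 0, "wz": 0, "gripper": 0}
  ]
}}

```text
time: 11.95
position: [0.4527, 0.2312, 0.1745]
tool_rot: [-0.454, -3.108, 0.0]
ft_force: [0.4, -0.2, -0.6]
grip_width: 0.005
grip_force: 0.0
```

>>> {"api": "jog_arm", "payload": {
  "increments": [
    {"tx": 0, "ty": 0, "tz": 4, "wx": 0, "wy": 0, "wz": 0, "gripper": 0},
    {"tx": 0, "ty": 0, "tz": 8, "wx": 0, "wy": 0, "wz": 0, "gripper": 0},
    {"tx": 0, "ty": 0, "tz": 12, "wx": 0, "wy": 0, "wz": 0, "gripper": 0},
    {"tx": 0, "ty": 0, "tz": 16, "wx": 0, "wy": 0, "wz": 0, "gripper": 0},
    {"tx": 0, "ty": 0, "tz": 20, "wx": 0, "wy": 0, "wz": 0, "gripper": 0}
  ]
}}

```text
time: 12.37
position: [0.4529, 0.2314, 0.1549]
tool_rot: [0.454, 3.109, 0.0]
ft_force: [0.4, -0.5, -0.5]
grip_width: 0.008
grip_force: 0.0
```

>>> {"api": "jog_arm", "payload": {
  "increments": [
    {"tx": 0, "ty": 0, "tz": 4, "wx": 0, "wy": 0, "wz": 0, "gripper": 0},
    {"tx": 0, "ty": 0, "tz": 8, "wx": 0, "wy": 0, "wz": 0, "gripper": 0},
    {"tx": 0, "ty": 0, "tz": 12, "wx": 0, "wy": 0, "wz": 0, "gripper": 0},
    {"tx": 0, "ty": 0, "tz": 16, "wx": 0, "wy": 0, "wz": 0, "gripper": 0},
    {"tx": 0, "ty": 0, "tz": 18, "wx": 0, "wy": 0, "wz": 0, "gripper": 0}
  ]
}}

```text
time: 12.78
position: [0.4528, 0.2315, 0.138]
tool_rot: [-0.453, -3.109, -0.001]
ft_force: [-4.4, -2.7, 16.8]
grip_width: 0.005
grip_force: 8.7
```

```bash
python3 - <<'E'
from h import *
t=vision.get_image("top");s=vision.get_image("scene")
import tl;tl.to(.4527,.2308,.1315)
for q in((.4527,.2308,.135),(.4579,.2292,.176)):print(proj(s,q),proj(t,q))
A=cv2.resize(t["color"][178:238,148:208],None,fx=6,fy=6,interpolation=2);B=cv2.resize(s["color"][120:220,275:345],None,fx=5.5,fy=5.5,interpolation=2)
C=np.zeros((560,760,3),np.uint8);C[:360,:360]=A;C[:B.shape[0],365:365+B.shape[1]]=B
cv2.imwrite("pics/l2.png",C)
E
```

```text
pos [0.4528 0.2314 0.1382] yangle 1.281 tool mm [-0.1 -0.7  6.7] F [-2.  -1.8  7. ] t 12.8833 tilt [-0.     0.001 -1.   ]
[299.11745039 161.96881849] [179.51249091 206.76594849]
[300.68963268 155.05639046] [177.49522897 205.06303755]
```

View pics/l2.png

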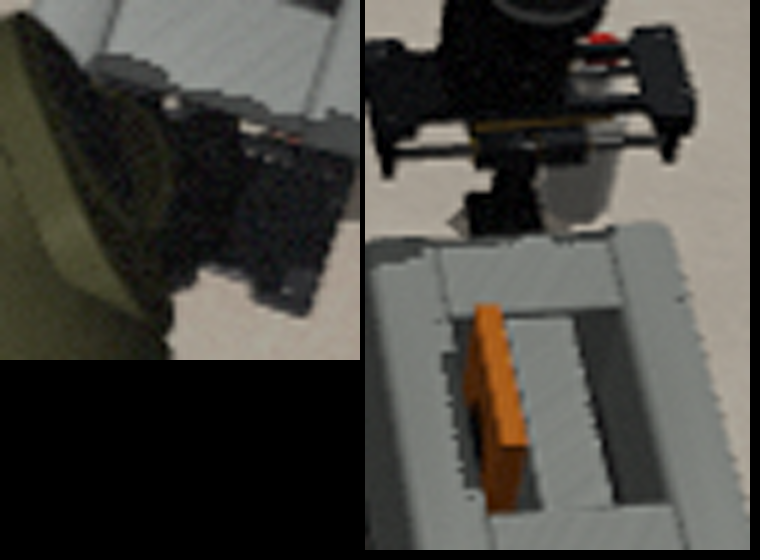

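The scene crop shows the closed fingers at the paddle (500,210), with the slice lower than before but still well proud of the toaster. I'll work out how far it has sunk.

```bash
python3 - <<'E'
from h import *
s=vision.get_image("scene")
ax=np.array([np.cos(.29),-np.sin(.29),0]);ny=np.array([-ax[1],ax[0],0])
for z in(.23,.21,.2,.19,.186):print(z,proj(s,np.array([.605,.1505,z])+.05*ax+.0075*ny).round(1),proj(s,np.array([.605,.1505,z])-.05*ax-.0075*ny).round(1))
h=cv2.cvtColor(s["color"],cv2.COLOR_BGR2HSV);m=cv2.inRange(h,(3,130,40),(16,255,255));m[:,:285]=0;m[:,325:]=0;m[:165]=0;m[230:]=0
v,u=np.nonzero(m);print(u.min(),u.max(),v.min(),v.max())
# far -x end, paddle projected at lever values
for l in(0,.015,.03,.038):
    print(l,[proj(s,np.array([.6151,.1824,.176-l])+a*ax+b*ny).round(1).tolist() for a,b in((-.188,-.023),(-.188,.023),(-.14,-.023),(-.14,.023))])
for i in range(3):
    vision.get_image("top");st=ctrl.get_state();print(np.round(st["ft_force"],1),np.round(st["torque"],2),st["grip_force"],np.round(st["position"],4))
E
```

```text
0.23 [305.6 196.5] [295.4 171. ]
0.21 [304.8 200.5] [294.8 175.2]
0.2 [304.4 202.4] [294.5 177.2]
0.19 [304.  204.4] [294.2 179.2]
0.186 [303.8 205.2] [294. 180.]
293 303 175 212
0 [[292.9, 150.2], [306.3, 149.5], [295.0, 160.8], [308.7, 160.0]]
0.015 [[292.5, 153.2], [305.7, 152.5], [294.6, 163.8], [308.1, 163.0]]
0.03 [[292.0, 156.2], [305.2, 155.5], [294.1, 166.7], [307.6, 165.9]]
0.038 [[291.8, 157.7], [304.9, 157.0], [293.9, 168.2], [307.3, 167.5]]
[-1.8 -2.   7.5] [-0.36  0.64 -0.06] 3.6826120340265334 [0.4529 0.2315 0.1382]
[-2.3 -2.5  6.9] [-0.31  0.63 -0.04] 3.671385765192099 [0.4528 0.2314 0.1382]
[-2.1 -1.1  7.9] [-0.39  0.62 -0.  ] 3.6700404854491353 [0.4528 0.2315 0.1382]
```

```bash
python3 - <<'E'
from h import *
s=vision.get_image("scene")
x0,y0,k=280,132,14
g=(255*(s["color"][y0:y0+42,x0:x0+48]/255.)**.45).astype(np.uint8)
G=cv2.resize(g,None,fx=k,fy=k,interpolation=2)
ax=np.array([np.cos(.29),-np.sin(.29),0]);ny=np.array([-ax[1],ax[0],0])
def px(q): return tuple(int(v) for v in (proj(s,q)-[x0-.5,y0-.5])*k)
for l,c in((.018,(0,255,0)),(.038,(0,0,255))):
    P=[px(np.array([.6151,.1824,.176-l])+a*ax+b*ny) for a,b in((-.183,-.023),(-.183,.023),(-.145,.023),(-.145,-.023))]
    cv2.polylines(G,[np.array(P)],True,c,1)
cv2.circle(G,px((.4528,.2315,.1382)),4,(255,0,255),1);cv2.circle(G,px((.4528,.2315,.2)),4,(255,255,0),1)
cv2.imwrite("pics/l3.png",G)
E
```

```text
(no output)
```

View pics/l3.png

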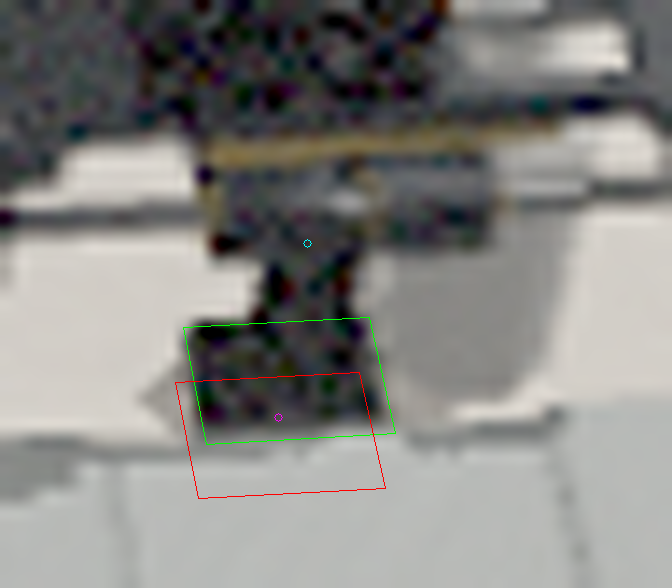

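The paddle matches the green outline, so the lever is at about 18 mm. The shut fingertips meet it about 18 mm above the nominal TCP. Next I'll lift, shift 6 mm outwards so the gripper body clears the toaster, and press deeper using force and image feedback.

>>> {"api": "jog_arm", "payload": {
  "increments": [
    {"tx": 0, "ty": 0, "tz": -12, "wx": 0, "wy": 0, "wz": 0, "gripper": 0},
    {"tx": 0, "ty": 0, "tz": -24, "wx": 0, "wy": 0, "wz": 0, "gripper": 0},
    {"tx": 3, "ty": 0, "tz": -30, "wx": 0, "wy": 0, "wz": 0, "gripper": 0},
    {"tx": 6, "ty": 0, "tz": -30, "wx": 0, "wy": 0, "wz": 0, "gripper": 0},
    {"tx": 6, "ty": 0, "tz": -30, "wx": 0, "wy": 0, "wz": 0, "gripper": 0}
  ]
}}

```text
time: 13.55
position: [0.4467, 0.2337, 0.1677]
tool_rot: [0.452, 3.109, 0.002]
ft_force: [-0.8, 0.2, -1.3]
grip_width: 0.003
grip_force: 0.0
```

>>> {"api": "jog_arm", "payload": {
  "increments": [
    {"tx": 0, "ty": 0, "tz": 4, "wx": 0, "wy": 0, "wz": 0, "gripper": 0},
    {"tx": 0, "ty": 0, "tz": 8, "wx": 0, "wy": 0, "wz": 0, "gripper": 0},
    {"tx": 0, "ty": 0, "tz": 12, "wx": 0, "wy": 0, "wz": 0, "gripper": 0},
    {"tx": 0, "ty": 0, "tz": 15, "wx": 0, "wy": 0, "wz": 0, "gripper": 0},
    {"tx": 0, "ty": 0, "tz": 15, "wx": 0, "wy": 0, "wz": 0, "gripper": 0}
  ]
}}

```text
time: 13.97
position: [0.4464, 0.2325, 0.1509]
tool_rot: [-0.454, -3.107, 0.003]
ft_force: [0.2, -0.7, -0.5]
grip_width: 0.006
grip_force: 0.0
```

>>> {"api": "jog_arm", "payload": {
  "increments": [
    {"tx": 0, "ty": 0, "tz": 3, "wx": 0, "wy": 0, "wz": 0, "gripper": 0},
    {"tx": 0, "ty": 0, "tz": 6, "wx": 0, "wy": 0, "wz": 0, "gripper": 0},
    {"tx": 0, "ty": 0, "tz": 9, "wx": 0, "wy": 0, "wz": 0, "gripper": 0},
    {"tx": 0, "ty": 0, "tz": 12, "wx": 0, "wy": 0, "wz": 0, "gripper": 0},
    {"tx": 0, "ty": 0, "tz": 12, "wx": 0, "wy": 0, "wz": 0, "gripper": 0}
  ]
}}

```text
time: 14.38
position: [0.4467, 0.2328, 0.1394]
tool_rot: [-0.453, -3.108, 0.001]
ft_force: [0.0, 0.2, -0.8]
grip_width: 0.007
grip_force: 0.0
```

```bash
cat > look.py <<'E'
from h import *
s=vision.get_image("scene");st=ctrl.get_state();print(np.round(st["position"],4),np.round(st["ft_force"],1),st["time"])
h=cv2.cvtColor(s["color"],cv2.COLOR_BGR2HSV);m=cv2.inRange(h,(3,130,40),(16,255,255));m[:,:285]=0;m[:,325:]=0;m[:165]=0;m[230:]=0
v,u=np.nonzero(m);print("slice px",u.min(),u.max(),v.min(),v.max(),len(u))
x0,y0,k=280,132,14
g=(255*(s["color"][y0:y0+42,x0:x0+48]/255.)**.45).astype(np.uint8)
G=cv2.resize(g,None,fx=k,fy=k,interpolation=2)
ax=np.array([np.cos(.29),-np.sin(.29),0]);ny=np.array([-ax[1],ax[0],0])
def px(q): return tuple(int(v) for v in (proj(s,q)-[x0-.5,y0-.5])*k)
for l,c in((0,(0,255,0)),(.0445,(0,0,255))):
    P=[px(np.array([.6151,.1824,.176-l])+a*ax+b*ny) for a,b in((-.183,-.023),(-.183,.023),(-.145,.023),(-.145,-.023))]
    cv2.polylines(G,[np.array(P)],True,c,1)
cv2.circle(G,px(st["position"]),4,(255,0,255),1)
import sys;cv2.imwrite(f"pics/{sys.argv[1]}.png",G)
E
python3 look.py l4
```

```text
[0.4468 0.2329 0.1398] [ 0.4 -0.   0. ] 14.4333
slice px 293 303 175 212 277
```

View pics/l4.png

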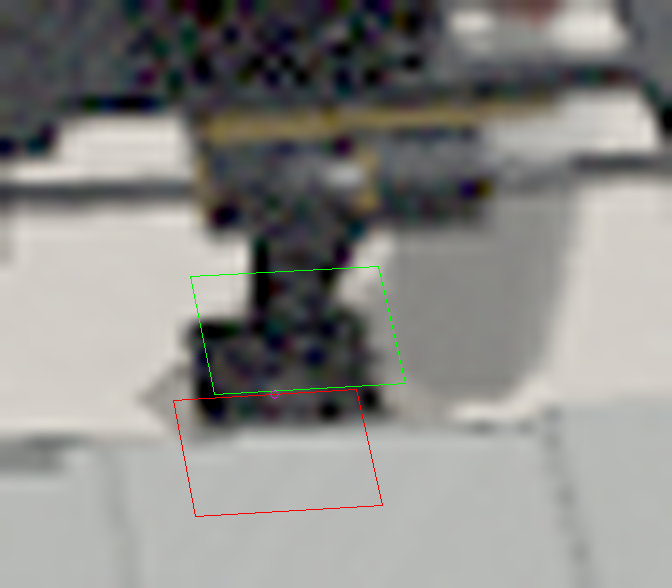

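The lever and slice are unchanged from the last look (about 18 mm down), and the fingertips are just above the paddle at row 320. I'll carry on pressing.

>>> {"api": "jog_arm", "payload": {
  "increments": [
    {"tx": 0, "ty": 0, "tz": 2, "wx": 0, "wy": 0, "wz": 0, "gripper": 0},
    {"tx": 0, "ty": 0, "tz": 4, "wx": 0, "wy": 0, "wz": 0, "gripper": 0},
    {"tx": 0, "ty": 0, "tz": 6, "wx": 0, "wy": 0, "wz": 0, "gripper": 0},
    {"tx": 0, "ty": 0, "tz": 8, "wx": 0, "wy": 0, "wz": 0, "gripper": 0},
    {"tx": 0, "ty": 0, "tz": 8, "wx": 0, "wy": 0, "wz": 0, "gripper": 0}
  ]
}}

```text
time: 14.85
position: [0.4473, 0.2333, 0.1337]
tool_rot: [0.454, 3.108, 0.002]
ft_force: [-2.0, -1.3, 6.7]
grip_width: 0.002
grip_force: 3.2
```

```bash
python3 look.py l5
```

```text
[0.4474 0.2332 0.1335] [-2.3 -1.2  6.4] 14.9
slice px 293 304 176 212 274
```

>>> {"api": "jog_arm", "payload": {
  "increments": [
    {"tx": 0, "ty": 0, "tz": 2, "wx": 0, "wy": 0, "wz": 0, "gripper": 0},
    {"tx": 0, "ty": 0, "tz": 4, "wx": 0, "wy": 0, "wz": 0, "gripper": 0},
    {"tx": 0, "ty": 0, "tz": 6, "wx": 0, "wy": 0, "wz": 0, "gripper": 0},
    {"tx": 0, "ty": 0, "tz": 8, "wx": 0, "wy": 0, "wz": 0, "gripper": 0},
    {"tx": 0, "ty": 0, "tz": 8, "wx": 0, "wy": 0, "wz": 0, "gripper": 0}
  ]
}}

```text
time: 15.32
position: [0.4473, 0.2332, 0.125]
tool_rot: [0.454, 3.108, 0.001]
ft_force: [0.2, -0.9, 4.2]
grip_width: 0.004
grip_force: 1.8
```

```bash
cat >> look.py <<'E'
gr=cv2.cvtColor(s["color"],cv2.COLOR_BGR2GRAY)[148:176,295:298].mean(1);print("paddle col",gr.round().astype(int).tolist())
print("pred top edge",[(l,round(float(proj(s,np.array([.6151,.1824,.176-l])-.183*ax-.018*ny)[1]),1)) for l in(0,.0145,.0295,.0445)])
E
python3 look.py l6
```

```text
[0.4473 0.2332 0.1249] [-0.9 -0.8  5.1] 15.3667
slice px 293 303 178 212 258
paddle col [13, 8, 5, 12, 67, 146, 126, 74, 57, 20, 2, 8, 3, 3, 38, 120, 128, 126, 125, 126, 126, 125, 126, 125, 125, 127, 127, 128]
pred top edge [(0, 151.2), (0.0145, 154.1), (0.0295, 157.1), (0.0445, 160.0)]
```

>>> {"api": "jog_arm", "payload": {
  "increments": [
    {"tx": 0, "ty": 0, "tz": 2, "wx": 0, "wy": 0, "wz": 0, "gripper": 0},
    {"tx": 0, "ty": 0, "tz": 4, "wx": 0, "wy": 0, "wz": 0, "gripper": 0},
    {"tx": 0, "ty": 0, "tz": 5, "wx": 0, "wy": 0, "wz": 0, "gripper": 0},
    {"tx": 0, "ty": 0, "tz": 6, "wx": 0, "wy": 0, "wz": 0, "gripper": 0},
    {"tx": 0, "ty": 0, "tz": 6, "wx": 0, "wy": 0, "wz": 0, "gripper": 0}
  ]
}}

```text
time: 15.78
position: [0.4473, 0.2333, 0.1199]
tool_rot: [0.454, 3.109, 0.002]
ft_force: [-3.8, -2.6, 10.2]
grip_width: 0.003
grip_force: 5.2
```

```bash
python3 look.py l6
```

```text
[0.4473 0.2333 0.1198] [-3.4 -1.8  9.7] 15.8333
slice px 293 303 179 212 247
paddle col [15, 14, 7, 5, 14, 69, 146, 73, 57, 61, 18, 4, 9, 1, 38, 119, 128, 126, 126, 125, 126, 126, 125, 125, 126, 126, 127, 127]
pred top edge [(0, 151.2), (0.0145, 154.1), (0.0295, 157.1), (0.0445, 160.0)]
```

>>> {"api": "jog_arm", "payload": {
  "increments": [
    {"tx": 0, "ty": 0, "tz": 2, "wx": 0, "wy": 0, "wz": 0, "gripper": 0},
    {"tx": 0, "ty": 0, "tz": 3, "wx": 0, "wy": 0, "wz": 0, "gripper": 0},
    {"tx": 0, "ty": 0, "tz": 4, "wx": 0, "wy": 0, "wz": 0, "gripper": 0},
    {"tx": 0, "ty": 0, "tz": 4, "wx": 0, "wy": 0, "wz": 0, "gripper": 0},
    {"tx": 0, "ty": 0, "tz": 4, "wx": 0, "wy": 0, "wz": 0, "gripper": 0}
  ]
}}

```text
time: 16.25
position: [0.4474, 0.2333, 0.1154]
tool_rot: [0.454, 3.108, 0.002]
ft_force: [-3.1, -1.5, 9.6]
grip_width: 0.001
grip_force: 4.3
```

```bash
python3 look.py l7
```

```text
[0.4473 0.2333 0.1154] [-3.1 -1.8  8.8] 16.3
slice px 293 303 180 212 241
paddle col [11, 17, 12, 8, 5, 11, 56, 81, 58, 59, 55, 15, 3, 4, 37, 120, 128, 126, 126, 125, 126, 125, 125, 124, 126, 126, 128, 128]
pred top edge [(0, 151.2), (0.0145, 154.1), (0.0295, 157.1), (0.0445, 160.0)]
```

>>> {"api": "jog_arm", "payload": {
  "increments": [
    {"tx": 0, "ty": 0, "tz": 1, "wx": 0, "wy": 0, "wz": 0, "gripper": 0},
    {"tx": 0, "ty": 0, "tz": 2, "wx": 0, "wy": 0, "wz": 0, "gripper": 0},
    {"tx": 0, "ty": 0, "tz": 2, "wx": 0, "wy": 0, "wz": 0, "gripper": 0},
    {"tx": 0, "ty": 0, "tz": 2, "wx": 0, "wy": 0, "wz": 0, "gripper": 0},
    {"tx": 0, "ty": 0, "tz": 2, "wx": 0, "wy": 0, "wz": 0, "gripper": 0}
  ]
}}

```text
time: 16.72
position: [0.4473, 0.2333, 0.1133]
tool_rot: [0.454, 3.108, 0.001]
ft_force: [-3.4, -1.8, 7.9]
grip_width: 0.005
grip_force: 3.9
```

>>> {"api": "jog_arm", "payload": {
  "increments": [
    {"tx": 0, "ty": 0, "tz": 1, "wx": 0, "wy": 0, "wz": 0, "gripper": 0},
    {"tx": 0, "ty": 0, "tz": 1.5, "wx": 0, "wy": 0, "wz": 0, "gripper": 0},
    {"tx": 0, "ty": 0, "tz": 1.5, "wx": 0, "wy": 0, "wz": 0, "gripper": 0},
    {"tx": 0, "ty": 0, "tz": 1.5, "wx": 0, "wy": 0, "wz": 0, "gripper": 0},
    {"tx": 0, "ty": 0, "tz": 1.5, "wx": 0, "wy": 0, "wz": 0, "gripper": 0}
  ]
}}

```text
time: 17.13
position: [0.4474, 0.2333, 0.1118]
tool_rot: [0.454, 3.108, 0.001]
ft_force: [-2.2, -1.7, 8.4]
grip_width: 0.004
grip_force: 4.2
```

```bash
python3 look.py l7
```

```text
[0.4473 0.2333 0.1118] [-2.1 -1.1  9.7] 17.1833
slice px 293 303 180 212 230
paddle col [20, 11, 13, 11, 6, 8, 16, 49, 60, 60, 56, 49, 3, 2, 36, 119, 129, 126, 125, 126, 126, 126, 124, 125, 125, 126, 128, 127]
pred top edge [(0, 151.2), (0.0145, 154.1), (0.0295, 157.1), (0.0445, 160.0)]
```

>>> {"api": "jog_arm", "payload": {
  "increments": [
    {"tx": 0, "ty": 0, "tz": 1, "wx": 0, "wy": 0, "wz": 0, "gripper": 0},
    {"tx": 0, "ty": 0, "tz": 1.5, "wx": 0, "wy": 0, "wz": 0, "gripper": 0},
    {"tx": 0, "ty": 0, "tz": 1.5, "wx": 0, "wy": 0, "wz": 0, "gripper": 0},
    {"tx": 0, "ty": 0, "tz": 1.5, "wx": 0, "wy": 0, "wz": 0, "gripper": 0},
    {"tx": 0, "ty": 0, "tz": 1.5, "wx": 0, "wy": 0, "wz": 0, "gripper": 0}
  ]
}}

```text
time: 17.6
position: [0.4474, 0.2332, 0.1103]
tool_rot: [0.454, 3.108, 0.001]
ft_force: [-2.3, -1.4, 8.4]
grip_width: 0.001
grip_force: 4.0
```

```bash
cat > edge.py <<'E'
from h import *
F=[];Z=[]
for i in range(10):
    s=vision.get_image("scene");st=ctrl.get_state();F.append(st["ft_force"]);Z.append(st["position"][2])
g=cv2.cvtColor(s["color"],cv2.COLOR_BGR2GRAY)[152:166,295:298].mean(1)
k=[i for i in range(2,14) if g[i]<30 and g[i-2:i].max()>=40][:1]
print("F",np.mean(F,0).round(2),"z",np.mean(Z).round(4),"col152",g.round().tolist(),st["time"])
E
python3 edge.py; python3 - <<'E'
import cv2
a=cv2.imread("pics/c1.png",0);a=cv2.resize(a[:,400:],(100,120),interpolation=cv2.INTER_AREA);print("init from 150",a[:14,32:35].mean(1).round())
E
```

```text
F [-2.48 -1.31  8.08] z 0.1103 col152 [6.0, 9.0, 10.0, 29.0, 62.0, 60.0, 55.0, 48.0, 17.0, 1.0, 36.0, 119.0, 128.0, 125.0] 18.1
init from 150 [153. 111.  15.  11.  17.  15.  13.  14.  11.  13.  10.   4.  39. 108.]
```

>>> {"api": "jog_arm", "payload": {
  "increments": [
    {"tx": 0, "ty": 0, "tz": 1, "wx": 0, "wy": 0, "wz": 0, "gripper": 0},
    {"tx": 0, "ty": 0, "tz": 1.5, "wx": 0, "wy": 0, "wz": 0, "gripper": 0},
    {"tx": 0, "ty": 0, "tz": 1.5, "wx": 0, "wy": 0, "wz": 0, "gripper": 0},
    {"tx": 0, "ty": 0, "tz": 1.5, "wx": 0, "wy": 0, "wz": 0, "gripper": 0},
    {"tx": 0, "ty": 0, "tz": 1.5, "wx": 0, "wy": 0, "wz": 0, "gripper": 0}
  ]
}}

```text
time: 18.52
position: [0.4474, 0.2333, 0.1087]
tool_rot: [0.454, 3.108, 0.001]
ft_force: [-2.1, -0.7, 8.0]
grip_width: 0.007
grip_force: 3.9
```

```bash
python3 edge.py
```

```text
F [-2.01 -1.31  7.71] z 0.1087 col152 [9.0, 6.0, 5.0, 19.0, 62.0, 60.0, 55.0, 46.0, 28.0, 0.0, 38.0, 119.0, 128.0, 126.0] 19.0167
```

>>> {"api": "jog_arm", "payload": {
  "increments": [
    {"tx": 0, "ty": 0, "tz": 0.5, "wx": 0, "wy": 0, "wz": 0, "gripper": 0},
    {"tx": 0, "ty": 0, "tz": 1, "wx": 0, "wy": 0, "wz": 0, "gripper": 0},
    {"tx": 0, "ty": 0, "tz": 1, "wx": 0, "wy": 0, "wz": 0, "gripper": 0},
    {"tx": 0, "ty": 0, "tz": 1, "wx": 0, "wy": 0, "wz": 0, "gripper": 0},
    {"tx": 0, "ty": 0, "tz": 1, "wx": 0, "wy": 0, "wz": 0, "gripper": 0}
  ]
}}

```text
time: 19.43
position: [0.4474, 0.2333, 0.1083]
tool_rot: [0.454, 3.109, 0.002]
ft_force: [-3.8, -1.9, 11.3]
grip_width: 0.006
grip_force: 6.0
```

```bash
python3 edge.py
```

```text
F [-4.05 -2.08 11.76] z 0.1083 col152 [8.0, 8.0, 5.0, 17.0, 60.0, 60.0, 55.0, 47.0, 28.0, 3.0, 36.0, 119.0, 129.0, 126.0] 19.9333
```

>>> {"api": "jog_arm", "payload": {
  "increments": [
    {"tx": 0, "ty": 0, "tz": 0.5, "wx": 0, "wy": 0, "wz": 0, "gripper": 0},
    {"tx": 0, "ty": 0, "tz": 1, "wx": 0, "wy": 0, "wz": 0, "gripper": 0},
    {"tx": 0, "ty": 0, "tz": 1, "wx": 0, "wy": 0, "wz": 0, "gripper": 0},
    {"tx": 0, "ty": 0, "tz": 1, "wx": 0, "wy": 0, "wz": 0, "gripper": 0},
    {"tx": 0, "ty": 0, "tz": 1, "wx": 0, "wy": 0, "wz": 0, "gripper": 0}
  ]
}}

```text
time: 20.35
position: [0.4474, 0.2333, 0.1079]
tool_rot: [-0.454, -3.109, -0.002]
ft_force: [-5.0, -2.7, 16.1]
grip_width: 0.006
grip_force: 7.7
```

```bash
python3 edge.py; python3 - <<'E'
from h import *
t=vision.get_image("top");s=vision.get_image("scene")
C=np.zeros((560,800,3),np.uint8)
C[:480,:400]=cv2.resize(t["color"][98:218,148:248],None,fx=4,fy=4,interpolation=2);C[:,400:]=cv2.resize(s["color"][130:270,263:363],None,fx=4,fy=4,interpolation=2)
cv2.imwrite("pics/fin.png",C)
E
```

```text
F [-5.17 -3.17 15.29] z 0.1079 col152 [7.0, 7.0, 7.0, 18.0, 52.0, 61.0, 55.0, 46.0, 27.0, 1.0, 37.0, 119.0, 129.0, 126.0] 20.85
```

View pics/fin.png

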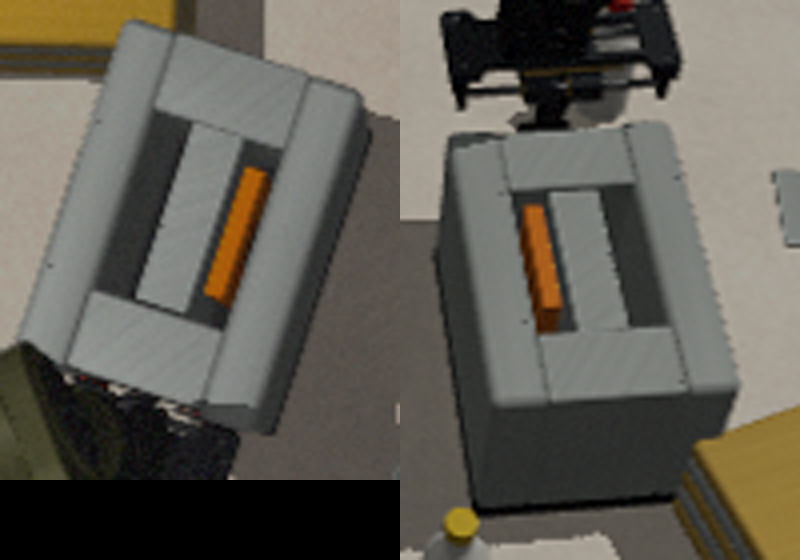

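The final crops show the slice upright and sunk in the right slot (scene (540,265), only a few mm proud), with the paddle at the toaster's edge (540,120). I'll check the sink more precisely against the saved earlier crop.

```bash
python3 - <<'E'
from h import *
a=cv2.imread("pics/l1.png");b=cv2.imread("pics/fin.png")
for (x0,y0,x1,y1) in((535,235,575,290),(540,250,580,285),(525,160,560,200)):
    T=a[y0:y1,x0:x1];S=b[y0:y1+70,x0-25:x1+15]
    r=cv2.matchTemplate(S,T,cv2.TM_CCOEFF_NORMED);_,c,_,l=cv2.minMaxLoc(r);print("shift px",(l[0]-25)/4,l[1]/4,"c",round(c,2))
s=vision.get_image("scene")
ax=np.array([np.cos(.29),-np.sin(.29),0])
for e in(.05,-.05):
    q=np.array([.605,.1505,.23])+e*ax;print("per lever",[(d,(proj(s,q-[0,0,d])-proj(s,q)).round(2).tolist()) for d in(.0415,.0445,.048)])
st=ctrl.get_state();print(np.round(st["torque"],2),np.round(st["ft_force"],1))
E
```

```text
shift px -0.75 9.0 c 0.62
shift px -1.25 9.25 c 0.7
shift px 3.25 0.5 c 0.53
per lever [(0.0415, [-1.59, 8.22]), (0.0445, [-1.71, 8.8]), (0.048, [-1.84, 9.47])]
per lever [(0.0415, [-1.4, 8.49]), (0.0445, [-1.49, 9.09]), (0.048, [-1.61, 9.78])]
[-0.64  1.17  0.03] [-4.5 -2.8 15.4]
```

The pad force shows the whole load is on the paddle, and 15 N is above any click force, so the lever is at its hard stop just past the third click. I'll back off slightly to be level with the red marks while still pressing.

>>> {"api": "jog_arm", "payload": {
  "increments": [
    {"tx": 0, "ty": 0, "tz": -0.6, "wx": 0, "wy": 0, "wz": 0, "gripper": 0},
    {"tx": 0, "ty": 0, "tz": -1.2, "wx": 0, "wy": 0, "wz": 0, "gripper": 0},
    {"tx": 0, "ty": 0, "tz": -1.8, "wx": 0, "wy": 0, "wz": 0, "gripper": 0},
    {"tx": 0, "ty": 0, "tz": -2.4, "wx": 0, "wy": 0, "wz": 0, "gripper": 0},
    {"tx": 0, "ty": 0, "tz": -2.8, "wx": 0, "wy": 0, "wz": 0, "gripper": 0}
  ]
}}

```text
time: 21.42
position: [0.4473, 0.2332, 0.1088]
tool_rot: [0.454, 3.108, 0.001]
ft_force: [-0.6, -1.4, 3.0]
grip_width: 0.006
grip_force: 1.2
```

```bash
python3 edge.py
```

```text
F [-0.76 -0.71  4.93] z 0.1087 col152 [9.0, 8.0, 7.0, 17.0, 62.0, 55.0, 55.0, 47.0, 28.0, 1.0, 37.0, 119.0, 128.0, 126.0] 21.9167
```

>>> {"api": "jog_arm", "payload": {
  "increments": [
    {"tx": 0, "ty": 0, "tz": -0.4, "wx": 0, "wy": 0, "wz": 0, "gripper": 0},
    {"tx": 0, "ty": 0, "tz": -0.8, "wx": 0, "wy": 0, "wz": 0, "gripper": 0},
    {"tx": 0, "ty": 0, "tz": -1.2, "wx": 0, "wy": 0, "wz": 0, "gripper": 0},
    {"tx": 0, "ty": 0, "tz": -1.2, "wx": 0, "wy": 0, "wz": 0, "gripper": 0},
    {"tx": 0, "ty": 0, "tz": -1.2, "wx": 0, "wy": 0, "wz": 0, "gripper": 0}
  ]
}}

```text
time: 22.33
position: [0.4467, 0.2329, 0.1092]
tool_rot: [-0.453, -3.108, 0.001]
ft_force: [-0.2, 0.3, 0.0]
grip_width: 0.005
grip_force: 0.0
```

```bash
python3 edge.py
```

```text
F [-0.13 -0.03  0.05] z 0.1095 col152 [9.0, 8.0, 14.0, 29.0, 62.0, 56.0, 48.0, 46.0, 29.0, 3.0, 36.0, 119.0, 129.0, 125.0] 22.8333
```

The lever is still at the third-click level. I'll restore a firm push of about 10 N.

>>> {"api": "jog_arm", "payload": {
  "increments": [
    {"tx": 0, "ty": 0, "tz": 0.7, "wx": 0, "wy": 0, "wz": 0, "gripper": 0},
    {"tx": 0, "ty": 0, "tz": 1.4, "wx": 0, "wy": 0, "wz": 0, "gripper": 0},
    {"tx": 0, "ty": 0, "tz": 2.1, "wx": 0, "wy": 0, "wz": 0, "gripper": 0},
    {"tx": 0, "ty": 0, "tz": 2.8, "wx": 0, "wy": 0, "wz": 0, "gripper": 0},
    {"tx": 0, "ty": 0, "tz": 2.8, "wx": 0, "wy": 0, "wz": 0, "gripper": 0}
  ]
}}

```text
time: 23.25
position: [0.4472, 0.2332, 0.1084]
tool_rot: [-0.454, -3.108, -0.001]
ft_force: [-3.5, -1.4, 11.2]
grip_width: 0.006
grip_force: 5.3
```

```bash
python3 edge.py
```

```text
F [-3.19 -2.07 10.01] z 0.1084 col152 [8.0, 8.0, 6.0, 14.0, 57.0, 56.0, 55.0, 47.0, 28.0, 3.0, 36.0, 120.0, 128.0, 125.0] 23.75
```

```bash
python3 -c "
from bench import ctrl
print(ctrl.close_job())"
```

```text
the job is handed in; nothing more can be done
None
```

I handed the job in at about 24 s: the slice stands upright and released in the right slot, and the lever is held with about 10 N at, by camera estimate (±2 mm), the third click; it had not sprung back when I briefly eased off before the final press, and I did not re-check the bystander objects.

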